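# Put the graded gallipots away in their sprung case

### The arm

A 6-joint arm with a two-finger parallel gripper is mounted at the origin on a cart in front of the work surface, level with it; the furniture and walls round the work are solid. World frame = base frame: x ahead of the robot, y to its left, z up, the work surface at z = 0. Lengths are in mm, angles in rad, forces in N, time in s.
With the tool pointing down it reaches from about 350 to 975 mm from the base axis. Payload 7.1 kg.
Tool frame: the origin (TCP) lies midway between the tips of the shut fingers; the grasp point (between the pads) lies 19 mm behind it (ctrl.grip_point_offset is the distance from the TCP to the grasp point, in mm); z points along the fingers, y is the line along which they close (so a half turn about z gives the same grasp; the last joint's range is limited). The gripper opens to 88 mm and grips with 3 to 60 N. Pads are 20 mm wide; open, the fingers measure 115 mm over their backs; the gripper's body (75 mm by 178 mm) begins 61 mm behind the grasp point.
Start: joints at [1.146, 0.423, 1.63, -0, 1.089, -0.019], TCP at [246.689, 574.238, 222.675] pointing down, gripper open.
Joint ranges: [-3, 3], [-0.9, 2.11], [0.09, 2.58], [-1.31, 4.45], [0.11, 2.69], [-2.54, 2.54]. Speed limits (rad/s): [2.39, 2.39, 3.01, 3.14, 3.14, 3.14].

### API

Orientations are given as a rotation vector (axis times angle).
In Python, from workcell import get_obs, optics, close_job, spotter, ctrl gives the robot as it stands. The module is installed in compiled form; this text tells all that it offers.
- The arm moves only by the tool move_arm, never from a script. Its argument "rows" is a list of rows, each a list of 5 numbers: the shift along the tool's x, y, z in cm, then the turn about the tool's z in degrees, then the opening in per cent of the stroke, from 0 (shut) to 100 (fully open). A call has 1 to 10 rows; each row shifts and turns the commanded pose from where the row before left it, along the tool's axes as they then stand; what a row does not reach is not made up. A row lasts 1/8 s, in which the tool goes at most 62.5 mm and 10.7 degrees, less where a joint would pass 70% of its speed; a pose out of reach is approached as far as the arm can. A call with a gripper value outside its range is refused whole. The fingers move at their own pace and stop on an object; the grip force is fixed at half the most. Time passes only in rows, so rows that do not move let the fingers close. It gives the time, the measured TCP pose, the force, the opening and the grip force at its end, in the units of the state.
- get_obs(): the state, without advancing time (a new reading comes with each control period).
- optics.get_image(name): name is "scene" or "top" or "wrist"; returns the picture (384x512x3 uint8, blue, green, red); there is no depth.
- optics.calibration(name): a dict with "camera_matrix" (3x3 intrinsics, pixels), "xyz" and "orientation" of the camera in the world. Camera axes: x right, y down, z forward; pixel columns grow to the right and rows downward; lengths in mm; the calibration is good to about 2 mm. A picture is of the moment at which its call begins: read the wrist's pose just before it. calibration takes no time and is no camera call; for the wrist camera it gives the pose at the moment of the call.
- close_job(): hands the job in; it is judged then, once.
Trained networks look in the newest picture that a camera, given by its name, has taken for a name from the list of things; names that differ only in an ending like _2 or _b are one class to them, and where a whole thing is asked for, a point or a joint stands for the part that bears it (a point fixed in the world has none). Each returns a list of dicts, best first, with "conf" (0 to 1); they miss things now and then, are a little off and sometimes report something else, mostly with a low value. They report only what shows in the picture. A call takes as long as a camera call. They do not tell look-alikes from the thing itself.
- spotter.find_in(camera, label): "point" ([column, row] in pixels, amid what is visible of it).
- spotter.regions_of(camera, label): "region" (384x512 bool, what is visible of it) and "point" ([column, row] in pixels, amid what is visible of it).
The state is a dict: "t": time; "qpos": joint angles; "qvel": joint speeds; "joint_torque": joint torques, N m; "ee_pos": TCP position; "orientation": TCP orientation; "ft_force": force on the tool from outside, world axes, zero at the start; "moment": the same for the moment, N m; "width": finger opening in mm; "grasp_force": force on a finger pad.
Only numpy, scipy, OpenCV 4.12 (cv2) and the standard library are available. Lean on these libraries where they do the work, as an engineer would, in place of code of your own. Each camera call takes 0.05 s, during which the arm holds its last target. There are 200 camera calls.

### The job

Put the clean steel gallipots away in the white storage case: press the case's trip lever fully down so that the sprung lid flies open, stand the pots upright inside one another in size order, the largest in the ring on the case floor, then swing the lid over and press it shut until the catch holds it. There may be four or five pots; leave everything else where it is.

Things in the scene. Friction and masses are not known exactly. Their poses are not given: they have to be found in the camera images.
- pot1_mid (a point): largest gallipot: open tapered round steel cup with a rolled rim, 68 mm across the rim, 54 mm across the foot, 46 mm high; wall 2 mm, floor 4.5 mm. Point: on its axis, half-way up (23 mm above the foot); z runs up to the mouth. Starts upright on the worktop; may be absent. Hold it across the outside just under the rim. 
- pot2_mid (a point): second largest gallipot: open tapered round steel cup with a rolled rim, 59 mm across the rim, 45 mm across the foot, 44.5 mm high; wall 2 mm, floor 4.5 mm. Point: on its axis, half-way up (22.25 mm above the foot); z runs up to the mouth. Starts upright on the worktop; may be absent. Hold it across the outside just under the rim. Nested, it stands on the next larger pot's floor, its rim 3 mm above that pot's (1.5 mm if a size is missing between).
- pot3_mid (a point): middle gallipot: open tapered round steel cup with a rolled rim, 50 mm across the rim, 36 mm across the foot, 43 mm high; wall 2 mm, floor 4.5 mm. Point: on its axis, half-way up (21.5 mm above the foot); z runs up to the mouth. Starts upright on the worktop; may be absent. Hold it across the outside just under the rim. Nested, it stands on the next larger pot's floor, its rim 3 mm above that pot's (1.5 mm if a size is missing between).
- pot4_mid (a point): second smallest gallipot: open tapered round steel cup with a rolled rim, 41 mm across the rim, 27 mm across the foot, 41.5 mm high; wall 2 mm, floor 4.5 mm. Point: on its axis, half-way up (20.75 mm above the foot); z runs up to the mouth. Starts upright on the worktop; may be absent. Hold it across the outside just under the rim. Nested, it stands on the next larger pot's floor, its rim 3 mm above that pot's (1.5 mm if a size is missing between).
- pot5_mid (a point): smallest gallipot: open tapered round steel cup with a rolled rim, 32 mm across the rim, 18 mm across the foot, 40 mm high; wall 2 mm, floor 4.5 mm. Point: on its axis, half-way up (20 mm above the foot); z runs up to the mouth. Starts upright on the worktop; may be absent. Hold it across the outside just under the rim. Nested, it stands on the next larger pot's floor, its rim 3 mm above that pot's (1.5 mm if a size is missing between).
- case_seat (a point): centre of the floor inside the fixed white case, 3 mm above the worktop, in the middle of a locating ring 66 mm inside and 3 mm high. x points to the case's back, y to its left, z up. Case: 104 (x) by 114 mm (y), walls 2 mm, lower part 22 mm high over the worktop; lid shut: 73 mm high, 67 mm clear height inside.
- case_hinge (a point): middle of the lid's hinge line, at the top of the lower part's back wall: 55 mm behind case_seat and 22 mm above the worktop; the hinge line runs along y.
- case_lid (a joint): opening angle of the lid (50 mm deep), rad: 0 shut (0.01 when resting on its catch), 1.66 open, leaning back past upright. A weak spring opens it in 1 s once the catch lets go and holds it open; 2 N against its flat top from behind, near the front edge, swing it over. 5 to 10 N down on the front edge snap the catch; it then stays shut by itself.
- lid_front (a point): on the outside of the lid's flat top, middle line, 100 mm from the hinge line, 7 mm in from the front edge: on top of the shut lid, facing away from the robot when open (then about 60 mm behind the hinge line). Moves with the lid; z points out of the top.
- trip_lever (a joint): angle of the sprung trip lever on the case's front, rad: 0 at rest, 0.28 fully pressed (stop). The catch lets the lid go at about 0.18. It springs back by itself; 2 N on the thumb plate start to move it, 4 N press it fully.
- thumb_plate (a point): top of the lever's thumb plate, a steel plate 44 mm wide (y) and 40 mm deep (x); the point lies 90 mm in front of case_seat, 12 mm in from the plate's front edge and 25 mm above the worktop; it goes down 8 mm as the lever is pressed. z points up out of it.
- cup_white: small white waisted mixing cup, 42 mm across and 32 mm high, among the pots and not one of them; origin under its foot. Leave it where it is.
Mind the look-alikes: they are no part of the job. Leave any turquoise look-alike of the part that bears pot5_mid alone.

How it is judged:
By the outcome, as a careful person would: the job done as asked, in the order asked, and still so for the second after the job is handed in, with the robot touching nothing.
Of pot1, pot2, pot3, pot4, pot5 only 4 to 5 are there at a start; the rules pass over those that are not, and their reading is None.
At some moment in a run one of pot1, pot2, pot3 may be knocked a few centimetres aside while the robot is not near it.
It also fails if it takes over 210 s, if anything falls off the work surface, if the arm or the gripper's body presses on something with over 40 N, if the wrist force passes 120 N, or if a joint passes its speed limit or range.

## Working session

There is one attempt and no reset: what is moved stays moved. The work goes in short steps, Python scripts to look and compute and a tool call to move; the robot and the scene stay as the last step left them, time stands still between calls to the robot, and variables do not carry over. Pictures are saved under pics/ and viewed, at most 16 in all, crops included, and the job is handed in when it is done.

Besides the shell and the picture viewer there is one more tool, called as name([rows], argument=value, ...), one row to a line, values as JSON. move_arm: Moves the arm, as the interface text tells. Its arguments: {"type":"object","properties":{"rows":{"type":"array","items":{"type":"array","items":{"type":"number"}}}},"required":["rows"]}

```bash
mkdir -p pics
cat > h.py <<'E'
import numpy as np, cv2
from scipy.spatial.transform import Rotation as R
from workcell import get_obs, optics, close_job, spotter, ctrl
def snap(cam,name=None):
    c=optics.calibration(cam); im=optics.get_image(cam)
    if name: cv2.imwrite('pics/'+name,im)
    return im,c
def rot(c):
    o=np.array(c['orientation'],float)
    return o if o.shape==(3,3) else R.from_rotvec(o).as_matrix()
def onplane(c,uv,z):
    K=np.array(c['camera_matrix']); d=rot(c)@np.linalg.solve(K,np.array([uv[0],uv[1],1.]))
    p=np.array(c['xyz'],float); return p+d*(z-p[2])/d[2]
def proj(c,P):
    q=np.array(c['camera_matrix'])@(rot(c).T@(np.array(P,float)-np.array(c['xyz'])));return q[:2]/q[2]
E
python3 - <<'E'
from h import *
o=get_obs();print(o)
ims=[]
for cam in('top','scene'):
    im,c=snap(cam);print(cam,c);
    cv2.imwrite(f'pics/{cam}0.png',cv2.resize(im,(800,600),interpolation=cv2.INTER_CUBIC))
    for l in ['pot%d_mid'%i for i in range(1,6)]+['cup_white','case_seat','case_lid','thumb_plate','lid_front','trip_lever']:
        try:
            for d in spotter.find_in(cam,l)[:3]: print(cam,l,np.round(d['point']),round(d['conf'],2),np.round(onplane(c,d['point'],25)))
        except Exception as e: print(l,e)
E
```

```text
{'t': 0.0, 'qpos': array([ 1.14598069e+00,  4.23832224e-01,  1.63070028e+00,  1.42781059e-05,
        1.08861072e+00, -1.90094877e-02]), 'qvel': array([-0.00054492, -0.00125672,  0.00036447,  0.00061017,  0.00076928,
        0.00179946]), 'joint_torque': array([ 1.03846836e-03, -5.44623005e+01, -2.73668218e+01,  6.43786462e-02,
        2.27232941e-02, -1.13815031e-04]), 'ee_pos': array([246.46869125, 573.73179041, 221.90304838]), 'orientation': array([-6.33012715e-01, -3.07679574e+00,  2.37126139e-03]), 'ft_force': array([-1.04354265, -0.31972534,  0.84417687]), 'moment': array([0.0108678 , 0.03603193, 0.05984685]), 'grasp_force': 0.0, 'width': 87.75874088033467}
top {'camera_matrix': array([[495.79476127,   0.        , 248.40902954],
       [  0.        , 495.79476127, 184.68136831],
       [  0.        ,   0.        ,   1.        ]]), 'xyz': array([ 468.73260935,  -73.89867016, 1315.11171459]), 'orientation': array([-2.20319443,  2.1822423 , -0.03227794])}
top pot1_mid [298. 210.] 0.64 [ 461. -186.   25.]
top pot2_mid [342. 216.] 0.71 [ 445. -298.   25.]
top pot3_mid [319. 166.] 0.
[... 805 characters left out ...]
ray([-0.29901374,  2.7341333 , -1.35680032])}
scene pot1_mid [279. 188.] 0.92 [ 473. -193.   25.]
scene pot1_mid [222. 308.] 0.39 [528. 237.  25.]
scene pot2_mid [290. 165.] 0.81 [ 453. -319.   25.]
scene pot3_mid [245. 173.] 0.59 [ 585. -243.   25.]
scene pot4_mid [270. 235.] 0.62 [468.   7.  25.]
scene pot5_mid [264. 211.] 0.67 [498. -81.  25.]
scene pot5_mid [238. 205.] 0.6 [572. -89.  25.]
scene cup_white [258. 156.] 0.66 [ 563. -350.   25.]
scene case_seat [222. 311.] 0.67 [526. 243.  25.]
scene case_lid [218. 306.] 0.81 [537. 232.  25.]
scene thumb_plate [258. 316.] 0.67 [455. 236.  25.]
scene lid_front [215. 304.] 0.8 [545. 230.  25.]
scene trip_lever [257. 311.] 0.79 [459. 227.  25.]
```

View pics/top0.png

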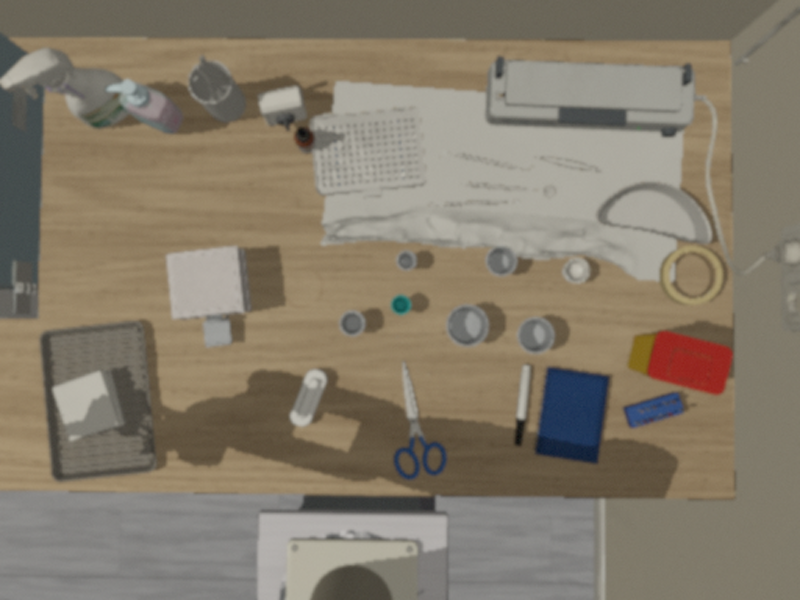

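View pics/scene0.png

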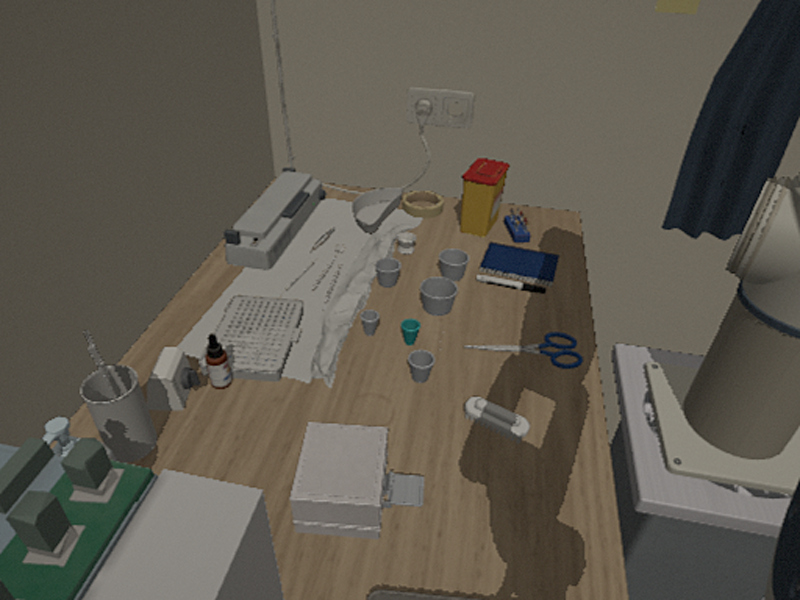

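The pictures show five steel pots. In the 800x600 top view they sit at pot1 (467,325), pot2 (536,335), pot3 (501,261), pot4 (352,323) and pot5 (406,260). The turquoise look-alike is at (401,304), the white cup at (577,270), and the case at (207,282) with its plate at (217,330). The steel cup at (406,260) is the true pot5, and I'll confirm that close up. Next I measure the case.

```bash
cat >> h.py <<'E'
def rows_to(xyz,yaw=None):
    """shift (cm, tool axes) and turn (deg) from measured pose to xyz; yaw = world angle of tool y line (deg, mod 180)"""
    o=get_obs(); M=R.from_rotvec(o['orientation']).as_matrix()
    s=M.T@(np.array(xyz,float)-o['ee_pos'])/10
    t=None
    if yaw is not None:
        cur=np.degrees(np.arctan2(M[1,1],M[0,1])); t=-((yaw-cur+90)%180-90)  # tool z down
    return np.round(s,2),None if t is None else round(t,1)
E
python3 - <<'E'
from h import *
for cam in('top','scene'):
    im,c=snap(cam)
    for l,z in [('lid_front',73),('thumb_plate',25)]:
        for d in spotter.regions_of(cam,l)[:1]:
            m=d['region'].astype(np.uint8); ct=max(cv2.findContours(m,0,2)[0],key=cv2.contourArea)
            r=cv2.boxPoints(cv2.minAreaRect(ct)); w=np.array([onplane(c,p,z)[:2] for p in r])
            print(cam,l,d['conf'],m.sum(),np.round(r).tolist(),np.round(w).tolist(),np.round(w.mean(0),1))
im,c=snap('top')
for n in range(1,6):
    z=[46,44.5,43,41.5,40][n-1]
    for d in spotter.regions_of('top','pot%d_mid'%n)[:3]:
        m=d['region'].astype(np.uint8); ct=max(cv2.findContours(m,0,2)[0],key=cv2.contourArea)
        e=cv2.minEnclosingCircle(ct); print(n,round(d['conf'],2),np.round(e[0]),round(e[1]*1270/496*2),np.round(onplane(c,e[0],z)))
print(rows_to([480,235,380],None))
print(optics.calibration('wrist')['xyz'])
cv2.imwrite('pics/crop1.png',cv2.resize(im[120:250,90:290],(800,520),interpolation=cv2.INTER_CUBIC))
E
```

```text
top lid_front 0.81 2080 [[106.0, 162.0], [155.0, 156.0], [160.0, 199.0], [111.0, 205.0]] [[577.0, 305.0], [592.0, 181.0], [484.0, 166.0], [469.0, 290.0]] [530.5 235.3]
top thumb_plate 0.59 305 [[129.0, 202.0], [146.0, 201.0], [148.0, 221.0], [131.0, 222.0]] [[475.0, 254.0], [480.0, 211.0], [428.0, 205.0], [423.0, 248.0]] [451.7 229.7]
scene lid_front 0.74 3688 [[184.0, 335.0], [187.0, 269.0], [248.0, 272.0], [245.0, 338.0]] [[569.0, 334.0], [612.0, 193.0], [488.0, 173.0], [464.0, 316.0]] [533.1 254. ]
scene thumb_plate 0.63 460 [[245.0, 322.0], [247.0, 302.0], [271.0, 304.0], [270.0, 324.0]] [[476.0, 255.0], [482.0, 211.0], [432.0, 205.0], [428.0, 249.0]] [454.8 229.9]
1 0.76 [299. 208.] 68 [ 466. -185.   46.]
2 0.92 [342. 214.] 62 [ 451. -296.   44.]
4 0.67 [226. 206.] 40 [467.   2.  42.]
5 0.43 [259. 166.] 34 [572. -84.  40.]
(array([-34.83, -21.96, -15.73]), None)
[182.26558575 601.57514089 384.93502009]
```

View pics/crop1.png

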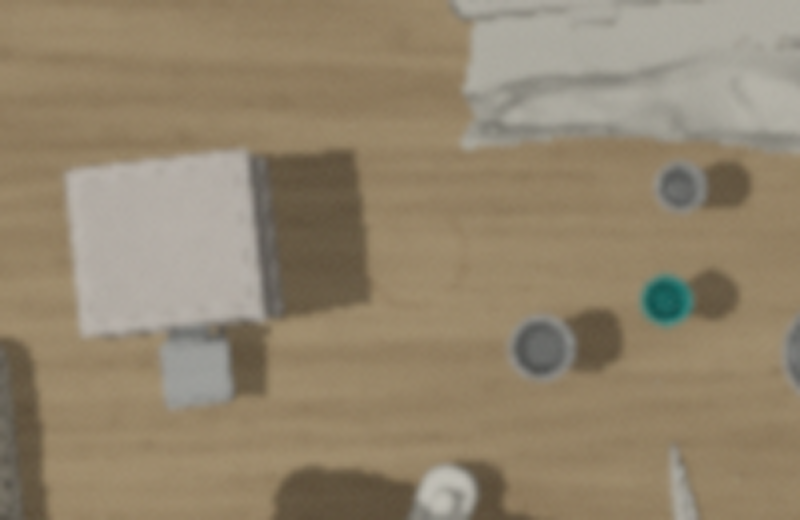

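move_arm([
  [0,0,-1,-10.1,0],
  [0,0,-1,-10.1,0],
  [0,0,-1,-10.1,0],
  [-4,-5.2,-0.7,0,0],
  [-4,-5.2,-0.7,0,0],
  [-4,-5.2,-0.7,0,0],
  [-4,-5.2,-0.7,0,0],
  [-4,-5.2,-0.7,0,0],
  [-4,-5.2,-0.7,0,0],
  [-4,-5.2,-0.7,0,0],
])

```text
t: 3.05
ee_pos: [553.5, 263.0, 299.5]
orientation: [-0.193, 3.135, 0.0]
ft_force: [1.2, 1.6, -0.7]
width: 0.7
grasp_force: 0.0
```

Run:
```python
from h import *
o=get_obs();print(o['ee_pos'],rows_to([570,245,300],97),o['width'])
im,c=snap('wrist');print(c)
cv2.imwrite('pics/w1.png',im)
for l in('lid_front','thumb_plate'):
    for d in spotter.regions_of('wrist',l)[:1]:
        m=d['region'].astype(np.uint8); ct=max(cv2.findContours(m,0,2)[0],key=cv2.contourArea)
        r=cv2.boxPoints(cv2.minAreaRect(ct)); w=np.array([onplane(c,p,73 if l[0]=='l' else 25)[:2] for p in r]);print(l,d['conf'],np.round(r).tolist(),np.round(w,1).tolist(),w.mean(0))
```

```text
[553.51506891 262.98350242 299.53225705] (array([-1.42, -1.99, -0.05]), np.float64(0.0)) 0.7302680222788438
{'camera_matrix': array([[268.76909303,   0.        , 257.88038016],
       [  0.        , 268.76909303, 191.45718578],
       [  0.        ,   0.        ,   1.        ]]), 'xyz': array([483.89591103, 254.2371929 , 461.7702322 ]), 'orientation': array([1.95880755, 2.21509725, 0.28771564])}
lid_front 0.85 [[202.0, 116.0], [284.0, 116.0], [284.0, 189.0], [202.0, 189.0]] [[487.4, 176.3], [473.5, 289.7], [577.3, 305.1], [592.2, 183.6]] [532.59474626 238.66797756]
thumb_plate 0.87 [[230.0, 82.0], [257.0, 82.0], [257.0, 115.0], [230.0, 115.0]] [[433.0, 205.4], [428.0, 246.1], [475.8, 251.9], [481.0, 210.0]] [454.47870024 228.35229319]
```

View pics/w1.png

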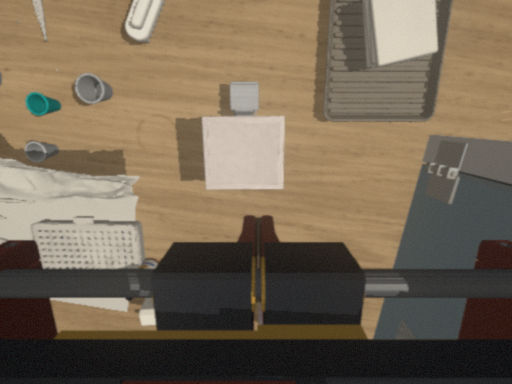

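The wrist view shows the case square to the tool: lid (243,152), plate (244,97), turquoise cup (42,104), pot5 (40,151), pot4 (90,89). So the case yaw is 7° and the seat is about (531.5, 238.5). Next I press the lever.

move_arm([
  [5.85,-1.1,0,0,0],
  [5.85,-1.1,0,0,0],
  [0,0,5.2,0,0],
  [0,0,5.2,0,0],
  [0,0,5.2,0,0],
  [0,0,5.2,0,0],
  [0,0,4,0,0],
  [0,0,0.8,0,0],
  [0,0,0,0,0],
])

```text
t: 4.32
ee_pos: [438.6, 229.0, 43.5]
orientation: [0.194, -3.135, 0.0]
ft_force: [-0.1, 0.2, -0.2]
width: 0.5
grasp_force: 0.0
```

move_arm([
  [0,0,1.2,0,0],
  [0,0,0.5,0,0],
  [0,0,0.4,0,0],
  [0,0,0.4,0,0],
  [0,0,0.2,0,0],
  [0,0,0,0,0],
])

```text
t: 5.08
ee_pos: [437.6, 228.2, 17.1]
orientation: [0.193, -3.134, 0.001]
ft_force: [-9.4, 0.1, 21.4]
width: 0.6
grasp_force: 11.2
```

move_arm([
  [0,0,0,0,0],
  [0,0,-1,0,0],
  [0,0,-3,0,100],
  [0,0,-5,0,100],
  [0,0,-5,0,100],
  [0,0,-5,0,100],
  [0,0,-5,0,100],
  [-5.5,0,-4,0,100],
  [-6,0,0,0,100],
  [-3,0,0,0,100],
])

```text
t: 6.32
ee_pos: [581.2, 245.7, 293.7]
orientation: [-0.192, 3.133, 0.001]
ft_force: [0.2, 0.6, 0.3]
width: 76.8
grasp_force: 0.0
```

Run:
```python
from h import *
o=get_obs();print(o['ee_pos'])
im,c=snap('wrist');print(c['xyz'])
cv2.imwrite('pics/w2.png',im)
for l in('case_seat','lid_front','thumb_plate'):
    for d in spotter.find_in('wrist',l)[:1]: print(l,d,onplane(c,d['point'],3))
for dx,dy,z in[(0,0,3),(-52,57,22),(-52,-57,22),(52,-57,22),(52,57,22)]:
    a=np.array([531.5,238.5]);e=np.array([.9925,.122]);n=np.array([-.122,.9925]);p=a+dx*e+dy*n;print(np.round(proj(c,[*p,z])))
```

```text
[581.16649849 245.73073501 293.73084713]
[511.15893852 236.96977253 455.80763015]
case_seat {'point': [259.4, 160.1], 'conf': 0.91} [576.17894574 247.70002197   3.        ]
lid_front {'point': [258.3, 197.9], 'conf': 0.56} [642.48492652 253.98132411   3.        ]
thumb_plate {'point': [256.3, 79.8], 'conf': 0.95} [451.21651677 227.2928196    3.        ]
[257. 133.]
[294.  98.]
[220.  98.]
[222. 166.]
[292. 166.]
```

View pics/w2.png

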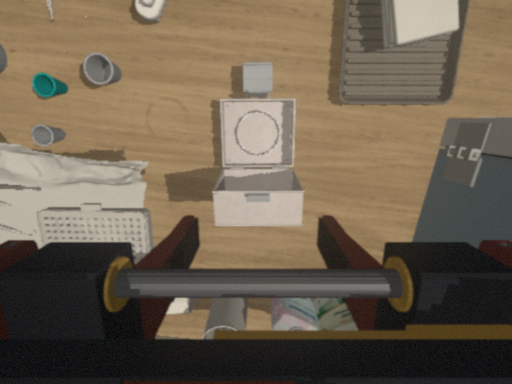

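Lid open. The ring is around (258,132) against my predicted (257,133). I refine the ring and localise the pots from this picture.

Run:
```python
from h import *
im=cv2.imread('pics/w2.png');c=optics.calibration('wrist')
g=cv2.GaussianBlur(cv2.resize(cv2.cvtColor(im[100:165,223:293],6),None,fx=8,fy=8,interpolation=2),(0,0),3)
m=cv2.adaptiveThreshold(g,255,0,1,61,3)
for ct in cv2.findContours(m,1,2)[0]:
    if len(ct)>50:
        e=cv2.fitEllipse(ct)
        if 120<min(e[1]) and max(e[1])<430 and max(e[1])/min(e[1])<1.3:
            uv=(np.array(e[0])+.5)/8-.5+[223,100];print(np.round(e[1]),uv,onplane(c,uv,5),max(e[1])/8*452/268.8)
```

```text
[316. 326.] [256.26612091 132.36067581] [526.59645806 236.07461093   5.        ] 68.568750222524
[360. 364.] [256.22140503 132.41085434] [526.68498569 236.01169921   5.        ] 76.54975096384683
```

```bash
cat >> h.py <<'E'
def rings(im,c,box,z,dmin,dmax,f=8,show=True):
    u0,v0,u1,v1=box
    g=cv2.GaussianBlur(cv2.resize(cv2.cvtColor(im[v0:v1,u0:u1],6),None,fx=f,fy=f,interpolation=2),(0,0),3)
    m=cv2.adaptiveThreshold(g,255,0,1,61,3); out=[]
    h=(c['xyz'][2]-z)/c['camera_matrix'][0][0]
    for ct in cv2.findContours(m,1,2)[0]:
        if len(ct)>50:
            e=cv2.fitEllipse(ct); d=max(e[1])/f*h
            if dmin<d<dmax and max(e[1])/min(e[1])<1.35:
                uv=(np.array(e[0])+.5)/f-.5+[u0,v0]; p=onplane(c,uv,z)
                out.append((d,p)); print('d %.1f'%d,np.round(uv,1),np.round(p,1))
    return out
E
python3 - <<'E'
from h import *
o=get_obs();print(o['ee_pos'],np.abs(o['qvel']).max())
im,c=snap('wrist');print(c['xyz'],get_obs()['ee_pos'])
rings(im,c,(223,100,293,165),5,50,90)
print(proj(c,[531.5,238.5,5]))
for n,z in [(4,41.5),(5,40)]:
    for d in spotter.regions_of('wrist','pot%d_mid'%n)[:3]:
        print(n,d['conf'],d['point'],onplane(c,d['point'],z/2))
rings(im,c,(75,45,130,95),41.5,20,60)
rings(im,c,(20,115,70,150),40,15,45)
E
```

```text
[577.75599067 245.2402801  292.19334726] 0.02654959952846136
[508.42594249 236.70056353 454.57453894] [577.23063005 245.31152329 292.38104981]
d 72.8 [256.2 135.4] [531.4 236.6   5. ]
[257.37431258 135.58156073]
4 0.58 [100.7, 71.7] [466.34290904  -5.33154596  20.75      ]
5 0.97 [48.2, 137.0] [573.42301378 -90.93350563  20.        ]
5 0.87 [44.6, 86.6] [497.78695784 -90.76582254  20.        ]
d 38.7 [98.  71.4] [468.4   2.4  41.5]
d 29.5 [ 41.7 137.9] [573.  -85.7  40. ]
d 30.3 [ 55.5 136.8] [568.7 -64.8  40. ]
```

move_arm([
  [1,-5.7,0,0,100],
  [1,-5.7,0,0,100],
  [1,-5.7,0,0,100],
  [1,-5.7,0,0,100],
  [1,-5.7,0,0,100],
  [1,-5.7,0,0,100],
  [1,-5.7,0,0,100],
  [1.4,-5.9,0,0,100],
  [0,0,0,0,100],
  [0,0,0,0,100],
])

```text
t: 7.92
ee_pos: [550.6, -218.5, 293.0]
orientation: [0.192, -3.136, -0.001]
ft_force: [1.0, 0.2, -0.3]
width: 87.9
grasp_force: 0.0
```

Run:
```python
from h import *
o=get_obs();print(o['ee_pos'],np.abs(o['qvel']).max())
im,c=snap('wrist','w3.png');print(c['xyz'])
for n in range(1,6):
    z=[46,44.5,43,41.5,40][n-1]; dd=[68,59,50,41,32][n-1]
    for d in spotter.regions_of('wrist','pot%d_mid'%n)[:2]:
        u,v=map(int,d['point']);print(n,round(d['conf'],2),u,v,np.round(onplane(c,d['point'],z/2)))
        r=int(dd/2*268/410)+9
        rings(im,c,(max(u-r,0),max(v-r,0),u+r,v+r),z,dd-10,dd+8)
```

```text
[ 550.56023364 -218.54057701  292.96115908] 0.026627940540014362
[ 481.03416429 -227.2761169   455.24015213]
1 0.89 288 113 [ 465. -182.   23.]
d 67.1 [286.8 113.7] [ 466.1 -186.3   46. ]
2 0.7 209 92 [ 449. -305.   22.]
d 61.4 [200.6  95.8] [ 456.7 -313.5   44.5]
d 60.1 [211.7  93. ] [ 450.9 -297.8   44.5]
3 0.55 239 179 [ 578. -245.   22.]
d 42.6 [241.3 180.3] [ 574.  -241.9   43. ]
4 0.77 407 129 [465.   8.  21.]
d 34.1 [393.7 129.9] [469.6 -23.   41.5]
d 38.9 [411.4 131.3] [468.3   3.9  41.5]
5 0.92 351 146 [502. -73.  20.]
d 28.4 [354.  145.6] [499.8 -76.7  40. ]
d 26.6 [336.5 143.5] [ 499.9 -103.9   40. ]
5 0.56 340 189 [574. -77.  20.]
```

View pics/w3.png

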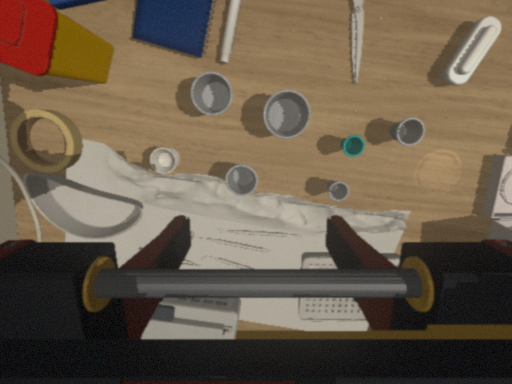

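The view shows pot1 (287,113), pot2 (211,93), pot3 (241,180), pot4 (410,131), steel pot5 (339,190), turquoise (353,146) and the white cup (164,160). I grasp pot1.

move_arm([
  [4,2.1,3,0,100],
  [4,2.15,4,0,100],
  [0,0,5,0,100],
  [0,0,5,0,100],
  [0,0,4,0,100],
  [0,0,3,0,100],
  [0,0,2.3,0,100],
  [0,0,0,0,100],
  [0,0,0,0,0],
  [0,0,0,0,0],
])

```text
t: 9.48
ee_pos: [467.4, -187.1, 31.0]
orientation: [-0.193, 3.134, -0.001]
ft_force: [-0.0, 1.4, -0.8]
width: 71.3
grasp_force: 0.0
```

move_arm([
  [0,0,0,0,0],
  [0,0,0,0,0],
  [0,0,0,0,0],
  [0,0,-3,0,0],
  [0,0,-4,0,0],
  [0,0,-4,0,0],
])

```text
t: 10.22
ee_pos: [466.2, -186.8, 141.1]
orientation: [0.193, -3.135, -0.0]
ft_force: [0.9, -0.5, -1.7]
width: 67.0
grasp_force: 30.0
```

Run:
```python
from h import *
o=get_obs();print(o['ee_pos'],o['width'],o['grasp_force'],o['ft_force'],rows_to([531.4,237.5,o['ee_pos'][2]],97))
```

```text
[ 466.20237781 -186.77379179  141.10778633] 67.04047951239833 29.999778997153044 [ 0.93586913 -0.52018923 -1.69413085] (array([-11.68,  41.31,   0.  ]), np.float64(0.0))
```

move_arm([
  [-1.46,5.16,0,0,0],
  [-1.46,5.16,0,0,0],
  [-1.46,5.16,0,0,0],
  [-1.46,5.16,0,0,0],
  [-1.46,5.16,0,0,0],
  [-1.46,5.16,0,0,0],
  [-1.46,5.16,0,0,0],
  [-1.46,5.19,0,0,0],
  [0,0,0,0,0],
  [0,0,0,0,0],
])

```text
t: 11.48
ee_pos: [531.1, 237.0, 139.7]
orientation: [0.194, -3.135, 0.001]
ft_force: [-0.2, 0.2, -1.2]
width: 67.1
grasp_force: 30.0
```

Run:
```python
from h import *
o=get_obs();print(o['ee_pos'],o['width'],o['grasp_force'],rows_to([531.4,237.5,35],97))
im,c=snap('wrist','w4.png')
for n in (2,3):
    z=[46,44.5,43,41.5,40][n-1]; dd=[68,59,50,41,32][n-1]
    c2=optics.calibration('top');t=optics.get_image('top')
    for d in spotter.regions_of('top','pot%d_mid'%n)[:2]: print(n,d['conf'],np.round(onplane(c2,d['point'],z/2)))
```

```text
[531.13819446 237.03687883 139.68948548] 67.05336359659067 29.999699962791055 (array([-0.04,  0.05, 10.47]), np.float64(0.1))
2 0.82 [ 452. -292.   22.]
3 0.74 [ 574. -245.   22.]
```

View pics/w4.png

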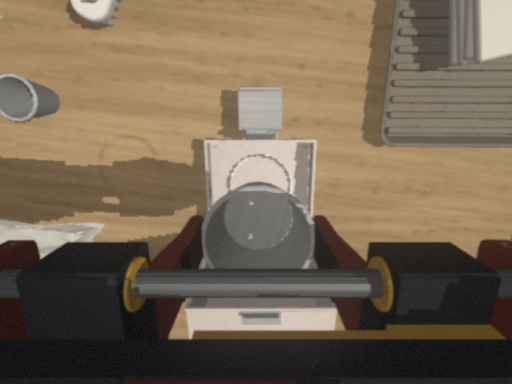

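Pot1 is centred over the case: its axis is at u≈259 and the ring at u≈260. I lower and release.

move_arm([
  [0,0,4,0,0],
  [0,0,3,0,0],
  [0,0,2,0,0],
  [0,0,0.9,0,0],
  [0,0,0.4,0,0],
  [0,0,0.2,0,0],
  [0,0,0,0,0],
])

```text
t: 12.6
ee_pos: [532.2, 237.7, 35.4]
orientation: [-0.193, 3.135, 0.001]
ft_force: [0.1, 0.7, -0.9]
width: 66.3
grasp_force: 30.0
```

move_arm([
  [0,0,0.15,0,0],
  [0,0,0,0,0],
  [0,0,0,0,90],
  [0,0,0,0,100],
  [0,0,0,0,100],
  [0,0,-3,0,100],
  [0,0,-5,0,100],
  [0,0,-6,0,100],
  [0,0,-6,0,100],
])

```text
t: 13.72
ee_pos: [531.4, 237.2, 235.0]
orientation: [0.193, -3.135, 0.0]
ft_force: [1.1, -0.7, -0.7]
width: 87.7
grasp_force: 0.0
```

Run:
```python
from h import *
im,c=snap('wrist')
im,c=snap('wrist','w5.png');o=get_obs();print(o['ee_pos'])
print(proj(c,[531.4,237.5,49]),proj(c,[531.4,237.5,5]))
for d in spotter.regions_of('wrist','pot1_mid')[:2]: print(d['conf'],d['point'])
r=rings(im,c,(190,70,330,240),49,55,72,4)
print(rows_to([451,-297.5,250],97))
```

```text
[535.33041845 238.95137934 240.37424803]
[256.80927874 169.78916538] [256.83284317 164.28305679]
0.69 [255.4, 167.6]
d 61.9 [257.3 169.3] [530.7 238.   49. ]
(array([ 14.77, -52.15,  -1.5 ]), np.float64(0.0))
```

View pics/w5.png

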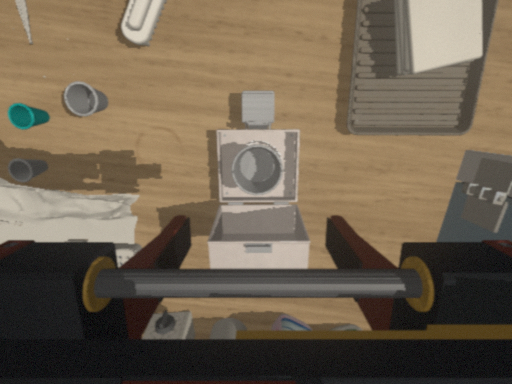

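Pot1 sits centred in the ring at (257,169). I go for pot2, stopping short for a look.

move_arm([
  [0.87,-5.8,0,0,100],
  [0.87,-5.8,0,0,100],
  [0.87,-5.8,0,0,100],
  [0.87,-5.8,0,0,100],
  [0.87,-5.8,0,0,100],
  [0.87,-5.8,0,0,100],
  [0.87,-5.8,0,0,100],
  [0.87,-5.8,0,0,100],
  [0.87,-5.8,0,0,100],
  [0,0,0,0,100],
])

```text
t: 15.12
ee_pos: [516.9, -293.4, 231.3]
orientation: [0.186, -3.134, -0.001]
ft_force: [0.2, 0.2, -0.0]
width: 87.6
grasp_force: 0.0
```

```bash
cat >> h.py <<'E'
def look(n,tcpz=None,dzf=0):
    import time
    z=[46,44.5,43,41.5,40][n-1]; dd=[68,59,50,41,32][n-1]
    for _ in range(3): im,c=snap('wrist')
    for d in spotter.regions_of('wrist','pot%d_mid'%n)[:2]:
        u,v=map(int,d['point']);p=onplane(c,d['point'],z/2);print(n,round(d['conf'],2),u,v,np.round(p))
        r=int(dd/2*268/(c['xyz'][2]-z))+9
        for D,q in rings(im,c,(max(u-r,0),max(v-r,0),u+r,v+r),z,dd-9,dd+6): print('go',rows_to([q[0],q[1],z-8],97))
    print(get_obs()['ee_pos'])
E
python3 -c "
from h import *
look(2)"
```

```text
[ 517.60139851 -288.80364074  232.27428654]
```

```bash
python3 -c "
from h import *
im,c=snap('wrist','w6.png');print(proj(c,[451,-297.5,44]))
print(rings(im,c,(160,50,340,240),44.5,48,66,4) and 0)
for n in (1,2,3):
  for d in spotter.regions_of('wrist','pot%d_mid'%n): print(n,d['conf'],d['point'],onplane(c,d['point'],22))
"
```

```text
[257.43106803 123.24178154]
d 56.3 [257.3 123.1] [ 450.8 -297.7   44.5]
0
2 0.83 [255.8, 122.1] [ 449.96105823 -299.83887687   22.        ]
3 0.63 [286.8, 218.0] [ 579.97834466 -237.99816974   22.        ]
3 0.57 [473.6, 162.1] [466.15880664   8.23026606  22.        ]
```

View pics/w6.png

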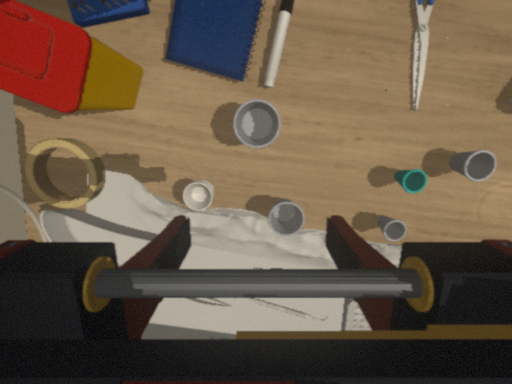

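Pot2 is unmoved at (257,123). I grasp it near its rim.

move_arm([
  [4,0,2,0,100],
  [2.7,0,3,0,100],
  [0,0,4.5,0,100],
  [0,0,4.5,0,100],
  [0,0,3.6,0,100],
  [0,0,2,0,100],
  [0,0,0,0,100],
  [0,0,0,0,0],
  [0,0,0,0,0],
  [0,0,0,0,0],
])

```text
t: 16.77
ee_pos: [452.1, -298.7, 38.3]
orientation: [-0.193, 3.134, -0.002]
ft_force: [-0.9, 0.1, 0.3]
width: 60.8
grasp_force: 0.0
```

move_arm([
  [0,0,0,0,0],
  [0,0,0,0,0],
  [0,0,0,0,0],
  [0,0,-3,0,0],
  [0,0,-4,0,0],
  [0,0,-5,0,0],
])

```text
t: 17.52
ee_pos: [450.9, -298.0, 157.9]
orientation: [0.193, -3.134, -0.002]
ft_force: [0.5, -0.2, -0.7]
width: 56.5
grasp_force: 30.0
```

```bash
python3 -c "
from h import *
o=get_obs();print(o['ee_pos'],o['width'],o['grasp_force'],rows_to([531,237.7,o['ee_pos'][2]],97))
"
```

```text
[ 450.86859072 -297.96981091  157.87694179] 56.50604660542706 29.99994649551809 (array([-1.452e+01,  5.218e+01,  5.000e-02]), np.float64(0.0))
```

move_arm([
  [-1.45,5.22,0,0,0],
  [-1.45,5.22,0,0,0],
  [-1.45,5.22,0,0,0],
  [-1.45,5.22,0,0,0],
  [-1.45,5.22,0,0,0],
  [-1.45,5.22,0,0,0],
  [-1.45,5.22,0,0,0],
  [-1.45,5.22,0,0,0],
  [-1.45,5.22,0,0,0],
  [-1.45,5.22,0,0,0],
])

```text
t: 18.77
ee_pos: [531.4, 239.2, 157.4]
orientation: [-0.193, 3.135, -0.0]
ft_force: [0.3, -0.1, -0.2]
width: 56.9
grasp_force: 30.0
```

move_arm([
  [0,0,0,0,0],
  [0,0,0,0,0],
  [0,0,2,0,0],
  [0,0,0,0,0],
])

```text
t: 19.27
ee_pos: [530.2, 235.3, 136.2]
orientation: [0.19, -3.133, 0.002]
ft_force: [0.5, -0.4, -0.9]
width: 56.7
grasp_force: 30.0
```

```bash
python3 -c "
from h import *
im,c=snap('wrist','w7.png')
o=get_obs();print(o['ee_pos'],o['width'],o['grasp_force'],rows_to([531,237.7,51.5],97))
"
```

```text
[530.90696943 235.81321661 137.05396308] 56.788591132902596 29.999749772250652 (array([-0.05,  0.19,  8.56]), np.float64(-0.0))
```

move_arm([
  [0,0,3,0,0],
  [0,0,2.5,0,0],
  [0,0,1.5,0,0],
  [0,0,0.8,0,0],
  [0,0,0.5,0,0],
  [0,0,0.25,0,0],
  [0,0,0,0,0],
  [0,0,0,0,0],
])

```text
t: 20.32
ee_pos: [531.7, 237.6, 52.3]
orientation: [-0.193, 3.135, 0.0]
ft_force: [-0.4, 1.7, -1.2]
width: 56.4
grasp_force: 30.0
```

move_arm([
  [0,0,0.1,0,0],
  [0,0,0,0,80],
  [0,0,0,0,80],
  [0,0,0,0,80],
  [0,0,-2,0,80],
  [0,0,-4,0,100],
  [0,0,-6,0,100],
  [0,0,-6,0,100],
  [0,0,0,0,100],
])

```text
t: 21.45
ee_pos: [534.4, 238.7, 237.7]
orientation: [-0.193, 3.125, 0.006]
ft_force: [0.3, -0.4, -0.8]
width: 87.7
grasp_force: 0.0
```

```bash
python3 -c "
from h import *
for _ in range(3): im,c=snap('wrist')
cv2.imwrite('pics/w8.png',cv2.resize(im[110:220,190:330],(700,550),interpolation=2))
rings(im,c,(190,70,330,240),51,30,72,4)
o=get_obs();print(o['ee_pos'],rows_to([575+69,-242+9,235],97))
"
```

```text
d 46.5 [314.  183.6] [532.7 311.8  51. ]
d 52.6 [258.4 175. ] [530.3 237.9  51. ]
d 60.0 [241.6 172.1] [529.1 215.9  51. ]
[530.86598354 237.1788521  230.93120968] (array([ -5.46, -48.05,  -0.4 ]), np.float64(0.1))
```

View pics/w8.png

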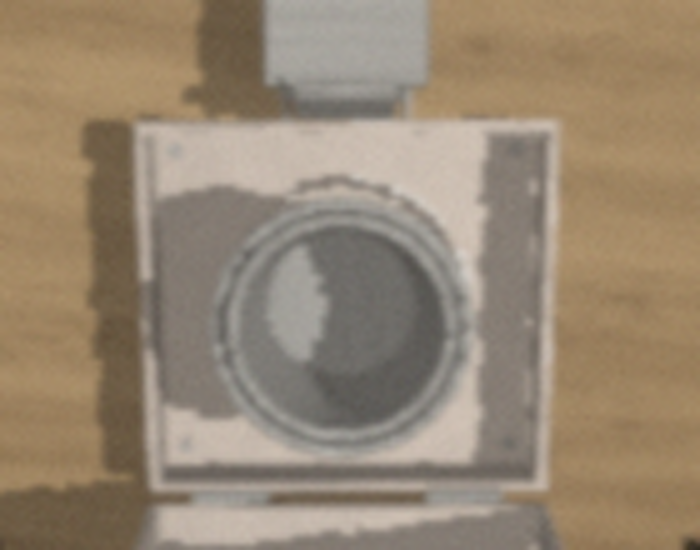

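Pot2 is nested concentrically in pot1. Next is pot3.

move_arm([
  [-0.6,-5.34,0,0,100],
  [-0.6,-5.34,0,0,100],
  [-0.6,-5.34,0,0,100],
  [-0.6,-5.34,0,0,100],
  [-0.6,-5.34,0,0,100],
  [-0.6,-5.34,0,0,100],
  [-0.6,-5.34,0,0,100],
  [-0.6,-5.34,0,0,100],
  [-0.6,-5.34,0,0,100],
  [0,0,0,0,100],
])

```text
t: 22.85
ee_pos: [643.2, -236.1, 228.3]
orientation: [0.187, -3.133, -0.001]
ft_force: [-1.1, -0.1, -0.8]
width: 88.0
grasp_force: 0.0
```

```bash
python3 -c "
from h import *
look(3)
im,c=snap('wrist','w9.png');print(proj(c,[575,-242,43]))
rings(im,c,(200,80,320,200),43,40,56,4)"
```

```text
3 0.63 254 119 [ 572. -245.   22.]
d 49.1 [256.6 121.8] [ 574.3 -242.4   43. ]
go (array([ 6.94, -0.26, 19.48]), np.float64(0.1))
[ 643.24027255 -231.47344475  229.65729504]
[256.14986547 121.80280596]
d 48.9 [256.1 121.3] [ 574.4 -242.2   43. ]
```

move_arm([
  [4,-0.1,2,0,80],
  [2.95,-0.15,3,0,75],
  [0,0,4.5,0,75],
  [0,0,4.5,0,75],
  [0,0,3.5,0,75],
  [0,0,2,0,75],
  [0,0,0,0,75],
  [0,0,0,0,0],
  [0,0,0,0,0],
  [0,0,0,0,0],
])

```text
t: 24.35
ee_pos: [576.4, -244.2, 37.4]
orientation: [-0.193, 3.133, -0.001]
ft_force: [-0.3, 2.5, 6.2]
width: 48.3
grasp_force: 30.0
```

move_arm([
  [0,0,0,0,0],
  [0,0,0,0,0],
  [0,0,-3,0,0],
  [0,0,-4,0,0],
  [0,0,-5,0,0],
  [0,0,0,0,0],
])

```text
t: 25.1
ee_pos: [577.9, -245.2, 160.5]
orientation: [-0.193, 3.128, -0.006]
ft_force: [0.6, 0.8, -0.8]
width: 47.8
grasp_force: 30.0
```

```bash
python3 -c "
from h import *
o=get_obs();print(o['ee_pos'],o['width'],o['grasp_force'],rows_to([530.6,237.8,140],97))
"
```

```text
[ 577.94763466 -245.23805742  160.51553953] 47.797531705166364 29.999966039322317 (array([-1.21, 48.53,  1.84]), np.float64(0.0))
```

move_arm([
  [-0.17,5.35,0,0,0],
  [-0.17,5.35,0,0,0],
  [-0.17,5.35,0,0,0],
  [-0.17,5.35,0,0,0],
  [-0.17,5.35,0,0,0],
  [-0.17,5.35,0,0,0],
  [-0.17,5.35,0,0,0],
  [-0.17,5.35,0,0,0],
  [-0.17,5.35,0,0,0],
  [0,0,1.5,0,0],
])

```text
t: 26.35
ee_pos: [531.3, 239.0, 140.6]
orientation: [-0.2, 3.134, 0.001]
ft_force: [-0.0, -1.0, -1.4]
width: 48.0
grasp_force: 30.0
```

move_arm([
  [0,0,0,0,0],
  [0,0,0,0,0],
  [0,0,0,0,0],
  [0,0,0,0,0],
])

```text
t: 26.85
ee_pos: [531.9, 235.1, 141.2]
orientation: [-0.191, 3.135, 0.0]
ft_force: [0.6, 0.0, -0.6]
width: 48.3
grasp_force: 30.0
```

```bash
python3 -c "
from h import *
im,c=snap('wrist','w10.png')
o=get_obs();print(o['ee_pos'],o['width'],o['grasp_force'],rows_to([530.6,237.8,54],97))
"
```

```text
[531.80335018 235.26290014 141.17621705] 48.34966361492986 29.999798010103405 (array([0.09, 0.27, 8.72]), np.float64(-0.0))
```

move_arm([
  [0.05,0.15,3,0,0],
  [0,0,2.5,0,0],
  [0,0,1.7,0,0],
  [0,0,0.8,0,0],
  [0,0,0.5,0,0],
  [0,0,0.2,0,0],
  [0,0,0,0,0],
  [0,0,0,0,0],
])

```text
t: 27.9
ee_pos: [531.1, 237.4, 54.3]
orientation: [-0.193, 3.135, 0.0]
ft_force: [0.4, 0.2, -1.2]
width: 48.3
grasp_force: 30.0
```

move_arm([
  [0,0,0,0,70],
  [0,0,0,0,75],
  [0,0,0,0,75],
  [0,0,0,0,75],
  [0,0,-2,0,80],
  [0,0,-4,0,80],
  [0,0,-6,0,80],
  [0,0,-6,0,80],
  [0,0,0,0,80],
])

```text
t: 29.02
ee_pos: [533.7, 238.5, 240.7]
orientation: [-0.193, 3.125, 0.006]
ft_force: [0.1, 0.2, -0.6]
width: 70.3
grasp_force: 0.0
```

```bash
python3 -c "
from h import *
for _ in range(3): im,c=snap('wrist')
cv2.imwrite('pics/w11.png',cv2.resize(im[110:220,190:330],(700,550),interpolation=2))
rings(im,c,(215,130,305,220),54,30,72,4)
o=get_obs();print(o['ee_pos'],rows_to([468+69,3+9,235],97))
"
```

```text
d 42.6 [258.3 173.7] [527.9 237.5  54. ]
[530.18582042 236.98556782 233.90486395] (array([  2.09, -22.41,  -0.11]), np.float64(0.1))
```

View pics/w11.png

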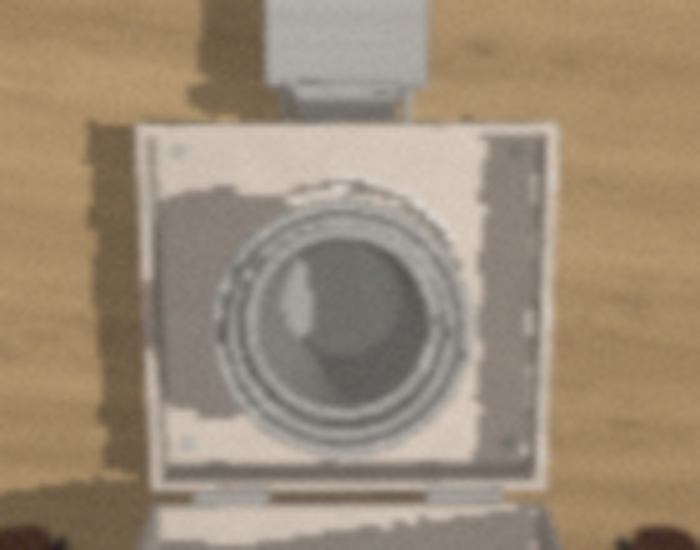

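Three pots nested concentrically. Pot4 next.

move_arm([
  [0.52,-5.6,0,0,80],
  [0.52,-5.6,0,0,80],
  [0.52,-5.6,0,0,75],
  [0.52,-5.6,0,0,75],
  [0,0,0,0,75],
  [0,0,0,0,75],
])

```text
t: 29.92
ee_pos: [536.9, 12.6, 232.7]
orientation: [0.192, -3.133, -0.001]
ft_force: [0.3, 0.4, -0.0]
width: 65.5
grasp_force: 0.0
```

```bash
python3 -c "
from h import *
look(4)
im,c=snap('wrist','w12.png');print(proj(c,[468,3,41.5]))
rings(im,c,(215,80,300,165),41.5,30,46,4)"
```

```text
4 0.88 255 120 [468.   1.  21.]
d 37.7 [256.4 121.1] [468.3   3.   41.5]
d 35.1 [237.5 121.4] [471.6 -20.9  41.5]
go (array([ 6.98, -0.21, 20.  ]), np.float64(0.2))
go (array([ 6.94, -2.62, 20.  ]), np.float64(0.2))
4 0.59 405 198 [549. 231.  21.]
[537.40330447  13.69781993 233.48948994]
[256.41220461 120.60483762]
d 38.9 [257.7 120.8] [468.    4.7  41.5]
d 43.5 [231.2 121.8] [473.4 -28.8  41.5]
```

move_arm([
  [4,-0.1,2,0,75],
  [2.95,-0.05,3,0,70],
  [0,0,4.5,0,70],
  [0,0,4.5,0,70],
  [0,0,3.6,0,70],
  [0,0,2.3,0,70],
  [0,0,0,0,70],
  [0,0,0,0,0],
  [0,0,0,0,0],
  [0,0,0,0,0],
])

```text
t: 31.42
ee_pos: [469.7, 2.5, 35.9]
orientation: [-0.193, 3.134, -0.0]
ft_force: [-0.8, 2.2, 5.0]
width: 38.8
grasp_force: 30.0
```

move_arm([
  [0,0,0,0,0],
  [0,0,0,0,0],
  [0,0,0,0,0],
  [0,0,-3,0,0],
  [0,0,-4,0,0],
  [0,0,-5,0,0],
  [0,0,0,0,0],
  [0,0,0,0,0],
])

```text
t: 32.42
ee_pos: [468.4, 2.3, 154.7]
orientation: [-0.193, 3.136, -0.0]
ft_force: [-0.1, 0.8, -1.7]
width: 38.9
grasp_force: 30.0
```

```bash
python3 -c "
from h import *
o=get_obs();print(o['ee_pos'],o['width'],o['grasp_force'],rows_to([530.6,237.6,140],97))
"
```

```text
[468.4294923    2.30574417 154.66444814] 38.89795304578193 29.999846275895834 (array([-9.06, 22.59,  1.47]), np.float64(0.0))
```

move_arm([
  [-2.26,5.65,0,0,0],
  [-2.27,5.65,0,0,0],
  [-2.26,5.65,0,0,0],
  [-2.27,5.65,0,0,0],
  [0,0,1.5,0,0],
  [0,0,0,0,0],
  [0,0,0,0,0],
  [0,0,0,0,0],
])

```text
t: 33.42
ee_pos: [531.0, 236.6, 140.0]
orientation: [0.19, -3.136, 0.0]
ft_force: [0.7, -0.2, -0.5]
width: 38.9
grasp_force: 30.0
```

```bash
python3 -c "
from h import *
im,c=snap('wrist','w13.png')
o=get_obs();print(o['ee_pos'],o['width'],o['grasp_force'],rows_to([530.6,237.6,57],97))
"
```

```text
[531.17013111 236.76051489 140.2096058 ] 38.75410971989871 29.999915594235063 (array([0.05, 0.09, 8.32]), np.float64(-0.0))
```

move_arm([
  [0.05,0.05,3,0,0],
  [0,0,2.5,0,0],
  [0,0,1.5,0,0],
  [0,0,0.7,0,0],
  [0,0,0.4,0,0],
  [0,0,0.2,0,0],
  [0,0,0,0,0],
  [0,0,0,0,0],
])

```text
t: 34.48
ee_pos: [530.7, 238.3, 57.2]
orientation: [-0.193, 3.135, 0.0]
ft_force: [-0.4, 0.4, 0.9]
width: 39.2
grasp_force: 30.0
```

move_arm([
  [0,0,0,0,60],
  [0,0,0,0,60],
  [0,0,0,0,60],
  [0,0,0,0,60],
  [0,0,-2,0,60],
  [0,0,-4,0,60],
  [0,0,-6,0,60],
  [0,0,-6,0,60],
  [0,0,0,0,60],
])

```text
t: 35.6
ee_pos: [533.4, 239.5, 243.7]
orientation: [-0.193, 3.125, 0.006]
ft_force: [0.3, -0.0, 0.3]
width: 52.8
grasp_force: 0.0
```

```bash
python3 -c "
from h import *
for _ in range(3): im,c=snap('wrist')
cv2.imwrite('pics/w14.png',cv2.resize(im[110:220,190:330],(700,550),interpolation=2))
rings(im,c,(215,130,305,220),57,25,72,4)
o=get_obs();print(o['ee_pos'],rows_to([573+69,-85+9,235],97))
"
```

```text
d 34.5 [259.6 174.9] [529.  240.3  57. ]
d 42.2 [257.  173.8] [527.9 236.7  57. ]
[529.86061262 237.96459474 236.91542773] (array([ -7.28, -32.54,   0.19]), np.float64(0.0))
```

View pics/w14.png

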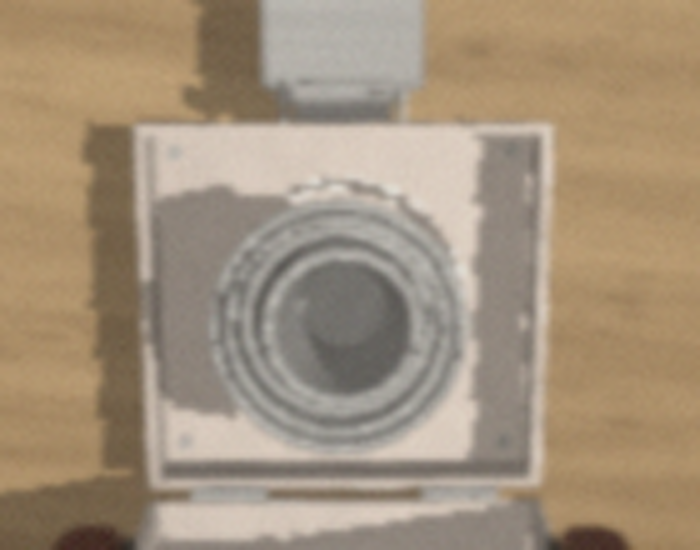

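Four pots nested. Now the steel pot5, the back one of the two small cups, as confirmed in the enlarged crop.

move_arm([
  [-1.21,-5.42,0,0,60],
  [-1.21,-5.42,0,0,60],
  [-1.21,-5.42,0,0,60],
  [-1.21,-5.42,0,0,60],
  [-1.21,-5.42,0,0,60],
  [-1.21,-5.42,0,0,60],
  [0,0,0,0,60],
  [0,0,0,0,60],
  [0,0,0,0,60],
])

```text
t: 36.88
ee_pos: [641.6, -74.2, 236.1]
orientation: [0.195, -3.134, -0.001]
ft_force: [0.1, 0.8, 0.3]
width: 52.6
grasp_force: 0.0
```

```bash
python3 -c "
from h import *
look(5)
im,c=snap('wrist','w15.png');print(proj(c,[573,-85,40]))
u,v=map(int,proj(c,[573,-85,40]))
print('bgr',im[v-8:v+9,u-8:u+9].mean((0,1)))
rings(im,c,(u-35,v-35,u+35,v+35),40,22,40,6)"
```

```text
5 0.69 257 121 [574. -83.  20.]
d 28.7 [256.7 120.9] [572.9 -84.5  40. ]
go (array([ 7.01, -0.13, 20.5 ]), np.float64(0.1))
[642.27702609 -74.55383544 236.97747933]
[256.60521715 120.64222301]
bgr [ 92.19031142  97.71972318 101.16262976]
d 28.4 [257.  120.6] [572.9 -84.5  40. ]
d 34.0 [234.6 121. ] [ 576.9 -113.2   40. ]
```

It is grey steel at (257,121), at the expected place. Grasping it.

move_arm([
  [4,0,2,0,60],
  [3,-0.1,3,0,60],
  [0,0,4.5,0,60],
  [0,0,4.5,0,60],
  [0,0,4,0,60],
  [0,0,2.4,0,60],
  [0,0,0,0,60],
  [0,0,0,0,0],
  [0,0,0,0,0],
  [0,0,0,0,0],
])

```text
t: 38.38
ee_pos: [574.0, -85.3, 34.1]
orientation: [-0.193, 3.133, -0.001]
ft_force: [0.7, -2.0, 3.8]
width: 29.9
grasp_force: 30.0
```

move_arm([
  [0,0,0,0,0],
  [0,0,0,0,0],
  [0,0,0,0,0],
  [0,0,-3,0,0],
  [0,0,-4,0,0],
  [0,0,-5,0,0],
  [0,0,0,0,0],
  [0,0,0,0,0],
])

```text
t: 39.38
ee_pos: [572.6, -85.1, 152.5]
orientation: [0.193, -3.135, -0.0]
ft_force: [0.1, 0.2, -0.1]
width: 29.7
grasp_force: 30.0
```

```bash
python3 -c "
from h import *
o=get_obs();print(o['ee_pos'],o['width'],o['grasp_force'],rows_to([530.4,237.8,140],97))
"
```

```text
[572.55349591 -85.12536579 152.53533807] 29.741424700375283 29.999828359819105 (array([ 0.22, 32.57,  1.26]), np.float64(0.0))
```

move_arm([
  [0.03,5.43,0,0,0],
  [0.04,5.43,0,0,0],
  [0.04,5.43,0,0,0],
  [0.03,5.43,0,0,0],
  [0.04,5.43,0,0,0],
  [0.04,5.42,0,0,0],
  [0,0,1.3,0,0],
  [0,0,0,0,0],
  [0,0,0,0,0],
  [0,0,0,0,0],
])

```text
t: 40.62
ee_pos: [531.3, 236.6, 139.9]
orientation: [0.19, -3.136, 0.0]
ft_force: [-0.0, -0.1, -0.3]
width: 29.6
grasp_force: 30.0
```

```bash
python3 -c "
from h import *
im,c=snap('wrist','w16.png')
o=get_obs();print(o['ee_pos'],o['width'],o['grasp_force'],rows_to([530.4,237.8,60],97))
"
```

```text
[531.34810168 236.72828872 140.03692362] 29.664480679150767 29.99991989769569 (array([0.08, 0.12, 8.  ]), np.float64(-0.0))
```

move_arm([
  [0.08,0.05,3,0,0],
  [0,0,2.4,0,0],
  [0,0,1.4,0,0],
  [0,0,0.6,0,0],
  [0,0,0.4,0,0],
  [0,0,0.2,0,0],
  [0,0,0,0,0],
  [0,0,0,0,0],
])

```text
t: 41.68
ee_pos: [530.3, 238.3, 60.2]
orientation: [-0.193, 3.135, 0.0]
ft_force: [0.6, -0.3, -0.5]
width: 29.9
grasp_force: 30.0
```

move_arm([
  [0,0,0,0,50],
  [0,0,0,0,50],
  [0,0,0,0,50],
  [0,0,0,0,50],
  [0,0,-2,0,50],
  [0,0,-4,0,50],
  [0,0,-6,0,50],
  [0,0,-6,0,50],
  [0,0,0,0,50],
])

```text
t: 42.8
ee_pos: [533.0, 239.4, 246.7]
orientation: [-0.192, 3.125, 0.006]
ft_force: [0.3, -0.2, -0.5]
width: 43.9
grasp_force: 0.0
```

```bash
python3 -c "
from h import *
for _ in range(3): im,c=snap('wrist')
a=cv2.resize(im[110:260,170:350],(440,367),interpolation=2)
for _ in range(2): s,cs=snap('scene')
u,v=map(int,proj(cs,[531,238,60])); print(u,v)
b=cv2.resize(s[v-60:v+60,u-45:u+45],(275,367),interpolation=2)
cv2.imwrite('pics/w17.png',np.hstack([a,b]))
o=get_obs();print(o['ee_pos'])
"
```

```text
219 298
[529.1100881  237.74932379 238.5914112 ]
```

View pics/w17.png

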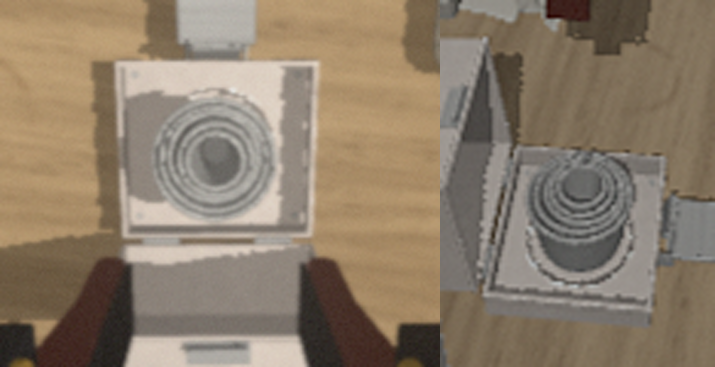

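All five pots are nested concentrically, and the side view on the right shows them upright in the ring. Now I go behind the lid with the fingers shut.

move_arm([
  [-5,0,0,0,0],
  [-5,0,0,0,0],
  [-5.2,0,0,0,0],
  [0,0,0,0,0],
  [0,0,4,0,0],
  [0,0,4,0,0],
  [0,0,3.6,0,0],
  [0,0,1,0,0],
  [0,0,0,0,0],
  [0,0,0,0,0],
])

```text
t: 44.3
ee_pos: [681.7, 257.2, 115.6]
orientation: [-0.193, 3.133, 0.001]
ft_force: [0.5, 0.2, -0.1]
width: 0.4
grasp_force: 0.0
```

```bash
python3 -c "
from h import *
o=get_obs();e=np.array([.9925,.122]);h=np.array([586,244.2]);d=o['ee_pos'][:2]-h
print(o['ee_pos'],o['width'],o['ft_force'],'X',d@e,'Y',d@[-e[1],e[0]],'Z',o['ee_pos'][2]-22)
"
```

```text
[681.70422517 257.16505066 115.61491274] 0.4321386982359973 [ 0.47220731  0.23469894 -0.08337958] X 96.56817966514967 Y 1.1918973131370316 Z 93.6149127403485
```

move_arm([
  [1.5,0,0,0,0],
  [1.0,0,-0.1,0,0],
  [1.0,0,-0.2,0,0],
  [0.75,0,-0.2,0,0],
  [1.0,0,-0.34,0,0],
  [1.05,0,-0.34,0,0],
  [1.05,0,-0.13,0,0],
  [1.1,0,-0.13,0,0],
  [0,0,0,0,0],
])

```text
t: 45.42
ee_pos: [595.6, 246.2, 127.9]
orientation: [0.193, -3.134, 0.001]
ft_force: [1.5, -0.8, 1.3]
width: 0.3
grasp_force: 0.7
```

```bash
python3 -c "
from h import *
s,cs=snap('scene','s2.png');o=get_obs();print(o['ee_pos'],o['ft_force'])
u,v=map(int,proj(cs,[550,240,80])); print(u,v)
cv2.imwrite('pics/s2c.png',cv2.resize(s[v-70:v+80,u-80:u+80],(640,600),interpolation=2))
"
```

```text
[596.3138961  246.31757428 127.97521303] [1.86023361 0.01107953 0.94218392]
209 290
```

View pics/s2c.png

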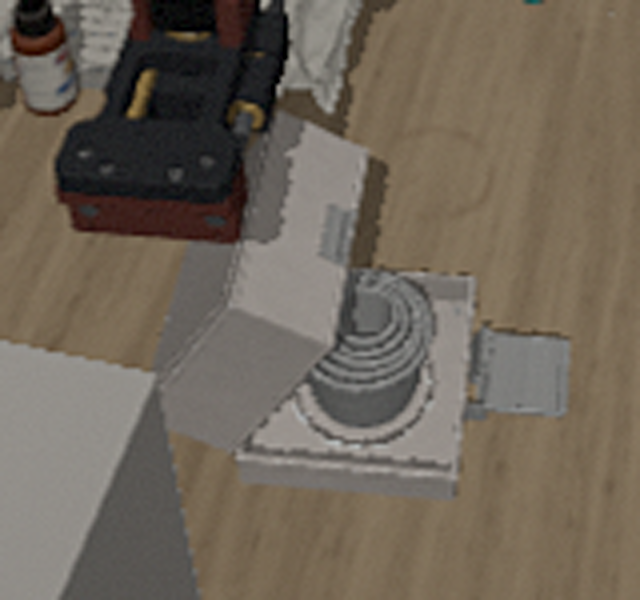

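The lid is being pushed over, at about 1 rad. I follow the arc down.

move_arm([
  [1.07,0,0.05,0,0],
  [1.08,0,0.12,0,0],
  [1.03,0,0.25,0,0],
  [1.04,0,0.34,0,0],
  [0.95,0,0.45,0,0],
  [0.96,0,0.54,0,0],
  [0.85,0,0.65,0,0],
  [0.83,0,0.7,0,0],
  [0.53,0,0.6,0,0],
  [0.53,0,0.62,0,0],
])

```text
t: 46.72
ee_pos: [508.7, 235.5, 84.6]
orientation: [0.193, -3.136, 0.0]
ft_force: [0.3, -0.2, 1.1]
width: 0.4
grasp_force: 0.4
```

```bash
python3 -c "
from h import *
o=get_obs();e=np.array([.9925,.122]);h=np.array([586,244.2]);d=o['ee_pos'][:2]-h
print(o['ee_pos'],o['ft_force'],'X',d@e,'Z',o['ee_pos'][2]-22)
"
```

```text
[508.7080981  235.51692922  84.59344679] [ 0.27329844 -0.24383248  1.07112422] X -77.77154727329498 Z 62.59344679330404
```

move_arm([
  [0.6,0,0.3,0,0],
  [0.6,0,0.3,0,0],
  [0.6,0,0.2,0,0],
  [0,0,0.2,0,0],
  [0,0,0.15,0,0],
  [0,0,0.1,0,0],
  [0,0,0,0,0],
])

```text
t: 47.6
ee_pos: [490.4, 233.2, 72.3]
orientation: [0.193, -3.134, 0.001]
ft_force: [-2.9, 0.1, 3.2]
width: 0.1
grasp_force: 1.6
```

move_arm([
  [0,0,0.1,0,0],
  [0,0,0.1,0,0],
  [0,0,0,0,0],
])

```text
t: 47.98
ee_pos: [490.0, 233.1, 71.2]
orientation: [0.193, -3.133, 0.001]
ft_force: [-6.7, 0.1, 15.6]
width: 0.5
grasp_force: 7.6
```

move_arm([
  [0,0,0.05,0,0],
  [0,0,0,0,0],
  [0,0,-0.5,0,0],
  [0,0,-1,0,0],
  [0,0,-4,0,0],
  [0,0,-5,0,0],
  [-4,0,-5,0,0],
  [-4,0,-5,0,0],
  [0,0,0,0,0],
  [0,0,0,0,0],
])

```text
t: 49.22
ee_pos: [567.6, 242.4, 271.7]
orientation: [0.193, -3.134, 0.001]
ft_force: [-0.4, -0.2, -0.7]
width: 0.5
grasp_force: 0.0
```

```bash
python3 -c "
from h import *
for _ in range(12): snap('top')
im,c=snap('wrist');s,cs=snap('scene');t,ct=snap('top')
u,v=map(int,proj(cs,[531,238,60]));b=cv2.resize(s[v-60:v+60,u-60:u+60],(266,266),interpolation=2)
a=cv2.resize(im,(355,266));tt=cv2.resize(t[110:270,70:410],(621,292),interpolation=2)
cv2.imwrite('pics/end.png',np.vstack([np.hstack([a,b]),tt]))
print(get_obs()['ee_pos'],get_obs()['t'])
"
```

```text
[568.68641284 242.96037157 272.69324552] 49.975
```

View pics/end.png

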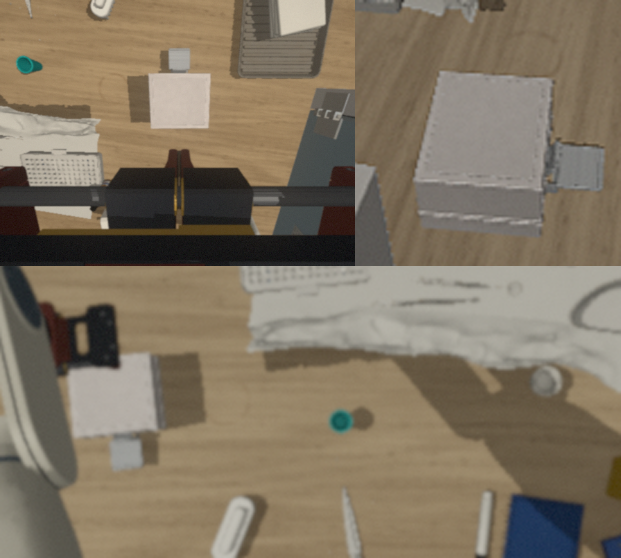

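The lid has stayed shut for over 1.5 s with nothing touching it. The turquoise cup (340,421) and the white cup (546,381) are where they started.

```bash
python3 -c "
from h import *
print(close_job())"
```

```text
the job is handed in; nothing more can be done
None
```

The job is handed in at about 50 s: all five steel gallipots are nested in size order in the case, the lid is shut on its catch, and the turquoise look-alike and white cup were left in place.

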